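# Clear the can rack of offcuts and stock it in rows

### The job

Timber offcuts have been dumped on the stepped can rack: clear them all off into the wooden scrap box before you put anything on the rack. Then put the cans and jars that stand about the bench away on it: the tall spray cans upright in one straight row along the middle of the rear step, the short screw jars upright in one straight row along the middle of the front step, each close beside the next with less than a thumb's width (25 mm) between them. Leave the glue bottle, tape measure and hammer where they are.

Things in the scene. Friction and masses are not known exactly. Their poses are not given: they have to be found in the camera images.
- front_step (a point): middle of the clear width of the front (lower, nearer) step of the grey-painted can rack, on its board, 45 mm above the bench. x to the rear across the step, y along it (robot's left at yaw 0), z up. Rack fixed, 300 mm along y, 216 mm deep, yaw up to 0.15. Clear width 95 mm; lip 8 mm thick, 25 mm high at the front; behind, a riser up to the rear step's lip, 43 mm above this step.
- rear_step (a point): middle of the clear width of the rear (higher) step of the same rack, on its board, 80 mm above the bench, 103 mm behind the front_step point; same axes. Clear width 95 mm; a lip 8 mm thick and 8 mm high at the front, a stop board 15 mm high along the back, ends open.
- scrap_box: open wooden scrap box standing on the bench on the robot's right, 300 x 240 x 60 mm high outside (long side along its own x), walls and floor 8 mm; origin: centre of its underside, z up. It does not move.
- lath: timber offcut lying on the front step, roughly along it: 170 mm long (its x) x 38 mm wide (y) x 22 mm thick (z), 100 g; origin: centre of its underside.
- stub: timber offcut lying on the rear step, roughly along it: 150 mm long (x) x 45 mm (y) x 45 mm (z), 160 g; origin: centre of its underside.
- short: timber offcut 110 mm long (x) x 44 mm wide (y) x 20 mm thick (z), 60 g, which in some starts lies on top of the stub and is absent in others; origin: centre of its underside.
- ply: plywood offcut 100 mm long (x) x 44 mm wide (y) x 18 mm thick (z), 50 g, which in some starts lies on top of the lath and is absent in others; origin: centre of its underside.
- can0: tall spray can, a cylinder 52 mm in diameter and 130 mm high including its full-width grey cap, about 250 g, standing on the bench in front or to the left of the rack; origin: centre of its underside, z up. Sometimes absent (two or three cans in all).
- can1: tall spray can, a cylinder 52 mm in diameter and 130 mm high including its full-width grey cap, about 250 g, standing on the bench in front or to the left of the rack; origin: centre of its underside, z up. Sometimes absent (two or three cans in all).
- can2: tall spray can, a cylinder 52 mm in diameter and 130 mm high including its full-width grey cap, about 250 g, standing on the bench in front or to the left of the rack; origin: centre of its underside, z up. Sometimes absent (two or three cans in all).
- jar0: short glass screw jar with a steel lid, a cylinder 60 mm in diameter and 90 mm high, about 350 g, half full of screws so heavy at the bottom, standing on the bench in front or to the left of the rack; origin: centre of its underside, z up. Sometimes absent (two or three jars in all).
- jar1: short glass screw jar with a steel lid, a cylinder 60 mm in diameter and 90 mm high, about 350 g, half full of screws so heavy at the bottom, standing on the bench in front or to the left of the rack; origin: centre of its underside, z up. Sometimes absent (two or three jars in all).
- jar2: short glass screw jar with a steel lid, a cylinder 60 mm in diameter and 90 mm high, about 350 g, half full of screws so heavy at the bottom, standing on the bench in front or to the left of the rack; origin: centre of its underside, z up. Sometimes absent (two or three jars in all).
- glue: bystander: glue bottle, 64 mm in diameter, 190 mm high, on the bench at the far left; origin: centre of its underside
- tape: bystander: tape measure, 75 x 68 x 36 mm high, lying in front of the rack on the right; origin: centre of its underside
- hammer: bystander: hammer 250 mm long lying on the bench behind the scrap box; origin: underside, x along the handle towards the head
Not all that is in view belongs to the job. Leave any green look-alike of the stub alone.

How it is judged (in metres and radians):
On the way:
1. all the offcuts lie in the scrap box while every can and jar is still off the rack (x of lath in the frame of scrap_box between -0.13 and 0.13 m and y of lath in the frame of scrap_box between -0.105 and 0.105 m and z of each of lath, stub, short, ply in the frame of scrap_box below 0.058 m and linear speed of each of lath, stub, short, ply below 0.03 m/s and x of stub in the frame of scrap_box between -0.13 and 0.13 m and y of stub in the frame of scrap_box between -0.105 and 0.105 m and x of short in the frame of scrap_box between -0.13 and 0.13 m and y of short in the frame of scrap_box between -0.105 and 0.105 m and x of ply in the frame of scrap_box between -0.13 and 0.13 m and y of ply in the frame of scrap_box between -0.105 and 0.105 m and height (world z) of each of can0, can1, can2, jar0, jar1, jar2 below 0.04 m), for 0.2 s.
At the end, for the whole second after the job is handed in: Offcuts at rest in the box (centre 130/105 mm or less from its centre, underside below 58 mm). Cans on rear step, jars on front step: upright (0.1 rad), 20 mm or less off the mid-line, 128 mm or less from the middle, at rest, a neighbour of the kind with centre within 80 (cans) or 88 mm (jars) (x of lath in the frame of scrap_box between -0.13 and 0.13 m and y of lath in the frame of scrap_box between -0.105 and 0.105 m and z of each of lath, stub, short, ply in the frame of scrap_box below 0.058 m and linear speed of each of lath, stub, short, ply, can0, can1, can2, jar0, jar1, jar2 below 0.03 m/s and x of stub in the frame of scrap_box between -0.13 and 0.13 m and y of stub in the frame of scrap_box between -0.105 and 0.105 m and x of short in the frame of scrap_box between -0.13 and 0.13 m and y of short in the frame of scrap_box between -0.105 and 0.105 m and x of ply in the frame of scrap_box between -0.13 and 0.13 m and y of ply in the frame of scrap_box between -0.105 and 0.105 m and x of can0 in the frame of rear_step between -0.02 and 0.02 m and y of can0 in the frame of rear_step between -0.128 and 0.128 m and z of can0 in the frame of rear_step between -0.006 and 0.008 m and angle between each of can0, can1, can2, jar0, jar1, jar2's own z axis and vertical below 0.1 rad and (horizontal distance between can0 and can1 below 0.08 m or horizontal distance between can0 and can2 below 0.08 m) and x of can1 in the frame of rear_step between -0.02 and 0.02 m and y of can1 in the frame of rear_step between -0.128 and 0.128 m and z of can1 in the frame of rear_step between -0.006 and 0.008 m and (horizontal distance between can1 and can0 below 0.08 m or horizontal distance between can1 and can2 below 0.08 m) and x of can2 in the frame of rear_step between -0.02 and 0.02 m and y of can2 in the frame of rear_step between -0.128 and 0.128 m and z of can2 in the frame of rear_step between -0.006 and 0.008 m and (horizontal distance between can2 and can0 below 0.08 m or horizontal distance between can2 and can1 below 0.08 m) and x of jar0 in the frame of front_step between -0.02 and 0.02 m and y of jar0 in the frame of front_step between -0.128 and 0.128 m and z of jar0 in the frame of front_step between -0.006 and 0.008 m and (horizontal distance between jar0 and jar1 below 0.088 m or horizontal distance between jar0 and jar2 below 0.088 m) and x of jar1 in the frame of front_step between -0.02 and 0.02 m and y of jar1 in the frame of front_step between -0.128 and 0.128 m and z of jar1 in the frame of front_step between -0.006 and 0.008 m and (horizontal distance between jar1 and jar0 below 0.088 m or horizontal distance between jar1 and jar2 below 0.088 m) and x of jar2 in the frame of front_step between -0.02 and 0.02 m and y of jar2 in the frame of front_step between -0.128 and 0.128 m and z of jar2 in the frame of front_step between -0.006 and 0.008 m and (horizontal distance between jar2 and jar0 below 0.088 m or horizontal distance between jar2 and jar1 below 0.088 m)); the robot touches nothing.
It fails at once if a bystander (glue bottle, tape measure or hammer) is shifted by more than 25 mm (distance of any of glue, tape, hammer from where it was at the start of the episode above 0.025 m).
Of short, ply only 1 to 2 are there at a start; the rules pass over those that are not, and their reading is None.
Of can0, can1, can2 only 2 to 3 are there at a start; the rules pass over those that are not, and their reading is None.
Of jar0, jar1, jar2 only 2 to 3 are there at a start; the rules pass over those that are not, and their reading is None.
At some moment in a run one of jar0, jar1, jar2, lath may be knocked a few centimetres aside while the robot is not near it.
It also fails if it takes over 210 s, if anything falls off the work surface, if the arm or the gripper's body presses on something with over 40 N, if the wrist force passes 120 N, or if a joint passes its speed limit or range.

### The arm

A 6-joint arm with a two-finger parallel gripper is mounted at the origin on the work surface. World frame = base frame: x ahead of the robot, y to its left, z up, the work surface at z = 0. Lengths are in m, angles in degrees, forces in N, time in s.
With the tool pointing down it reaches from about 0.35 to 0.975 m from the base axis. Payload 17.4 kg.
Tool frame: the origin (TCP) lies between the finger pads; the fingertips stand 17 mm ahead of it and the grasp point (between the pads) lies 2 mm behind it; z points along the fingers, y is the line along which they close (so a half turn about z gives the same grasp; the last joint's range is limited). The gripper opens to 85 mm and grips with 20 to 120 N. Pads are 22 mm wide; open, the fingers measure 114 mm over their backs; the gripper's body (76 mm by 85 mm) begins 54 mm behind the grasp point. The pads swing forward as they close: fully open they stand 13 mm farther back than shut.
Start: joints at [67.391, 6.646, 82.598, -0, 90.757, -2.166], TCP at [0.236, 0.632, 0.248] pointing down, gripper open.
Joint ranges: [-162.19, 162.19], [-47.58, 125.68], [4.15, 143.07], [-65.23, 245.23], [0.69, 171.88], [-170.13, 170.13]. Speed limits (degrees/s): [108.29, 108.29, 127.2, 180, 180, 180].

### API

Orientations are given as a 3x3 rotation matrix whose columns are the frame's x, y, z axes.
In Python, from rig import monitor, cams, close_job gives the robot as it stands.
- The arm moves only by the shell command python3 -m jog 'ROWS' [FORCE]. ROWS is JSON, a list of rows, each a list of 7 numbers: the opening, from 0 (shut) to 1 (fully open), then the shift along the tool's x, y, z in m, then the turn, a rotation vector about the tool's x, y, z in degrees. A call has 1 to 12 rows; each row is the pose to reach, as a shift and turn from the pose commanded when the call began, along the tool's axes at that moment; what a row does not reach only later rows make up. A row lasts 1/8 s, in which the tool goes at most 62.5 mm and 10.7 degrees, less where a joint would pass 70% of its speed; a pose out of reach is approached as far as the arm can. A call with a gripper value outside its range is refused whole. The fingers move at their own pace and stop on an object; FORCE is the grip in N (left out, the last holds). Time passes only in rows, so rows that repeat a pose let the fingers close. It gives the time, the measured TCP pose, the force, the opening and the grip force at its end, in the units of the state.
- monitor.read_state(): the state, without advancing time (a new reading comes with each control period).
- cams.grab_frame(name): name is "scene" or "top"; returns the picture (400x640x3 uint8, blue, green, red); there is no depth.
- cams.get_calibration(name): a dict with "mtx" (3x3 intrinsics, pixels), "k1" (the pictures are not rectified: a ray, as slopes to the right and down, at radius r is drawn at 1 + k1 r^2 times it, then the intrinsics apply), "R" (3x3) and "t" (3): a world point X has camera coordinates R X + t. Camera axes: x right, y down, z forward; pixel columns grow to the right and rows downward; lengths in m; the calibration is good to about 2 mm. A picture is of the moment at which its call begins. get_calibration takes no time and is no camera call.
- close_job(): hands the job in; it is judged then, once.
The state is a dict: "time_s": time; "joints": joint angles; "dq": joint speeds; "joint_efforts": joint torques, N m; "eef_pos": TCP position; "tcp_rot": TCP orientation; "force": force on the tool from outside, world axes, zero at the start; "torque": the same for the moment, N m; "finger_gap": finger opening in m; "grip_force": force on a finger pad.
Only numpy, scipy, OpenCV 4.12 (cv2) and the standard library are available. Lean on these libraries where they do the work, as an engineer would, in place of code of your own. Each camera call takes 0.05 s, during which the arm holds its last target. There are 200 camera calls.

## Working session

There is one attempt and no reset: what is moved stays moved. The work goes in short steps, Python scripts to look and compute and a shell command to move; the robot and the scene stay as the last step left them, time stands still between calls to the robot, and variables do not carry over. Pictures are saved under pics/ and viewed, at most 14 in all, crops included, and the job is handed in when it is done.

```bash
ls; mkdir -p pics
python3 - <<'E'
from rig import monitor,cams
import cv2,json
s=monitor.read_state();print({k:s[k] for k in('time_s','joints','eef_pos','tcp_rot','finger_gap','force')})
for n in('scene','top'):
    cv2.imwrite(f'pics/{n}0.png',cams.grab_frame(n));print(n,cams.get_calibration(n))
E
```

```text
pics
{'time_s': 0.0, 'joints': array([ 6.73897973e+01,  6.67423428e+00,  8.26361495e+01, -9.03361853e-04,
        9.07559193e+01, -2.16564635e+00]), 'eef_pos': array([0.23572327, 0.63232035, 0.24755649]), 'tcp_rot': array([[-9.37010562e-01,  3.49300761e-01, -4.30345745e-04],
       [ 3.49301025e-01,  9.37009946e-01, -1.07432687e-03],
       [ 2.79750507e-05, -1.15697583e-03, -9.99999330e-01]]), 'finger_gap': 0.08540678655426391, 'force': array([-0.29474498, -0.58985556, -0.188519  ])}
scene {'mtx': array([[374.98528607,   0.        , 315.96278509],
       [  0.        , 374.98528607, 197.49543157],
       [  0.        ,   0.        ,   1.        ]]), 'k1': 0.029388878771628976, 'R': array([[ 0.5325398 ,  0.84634573,  0.01001379],
       [ 0.66512937, -0.41113901, -0.62335193],
       [-0.52345418,  0.33862018, -0.78187729]]), 't': array([-0.31700431, -0.30124879,  1.46552114])}
top {'mtx': array([[471.39951501,   0.        , 324.34170021],
       [  0.        , 471.39951501, 203.5149568 ],
       [  0.        ,   0.        ,   1.        ]]), 'k1': -0.0423923016054128, 'R': array([[ 0.00254007, -0.9998496 ,  0.01715617],
       [-0.99544286, -0.00416358, -0.09526899],
       [ 0.09532609, -0.01683599, -0.99530372]]), 't': array([0.00281915, 0.53368531, 1.62694508])}
```

View pics/scene0.png

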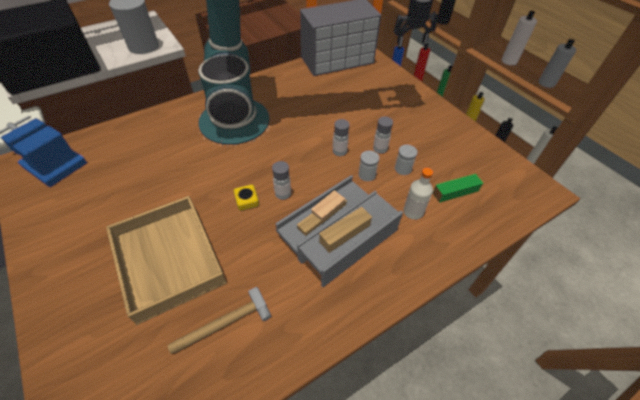

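View pics/top0.png

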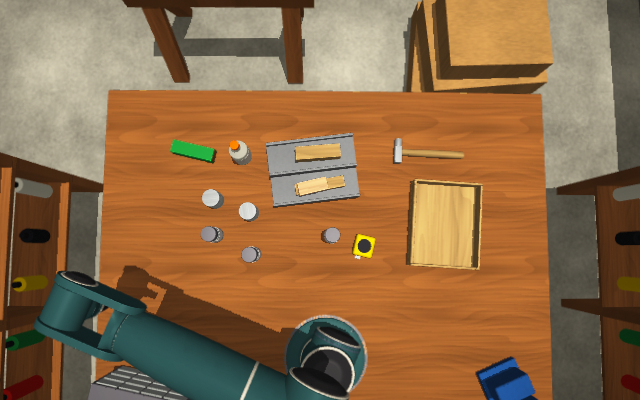

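Top view: rack around (267-359,134-207), stub (318,152) on the rear step, ply on lath (320,185), jars at (212,198) and (248,211), cans at (210,234), (250,254) and (332,235), box (445,224), tape (364,245), glue (238,152), green decoy (193,151). I'll enlarge it to measure.

```bash
cat > h.py <<'E'
import numpy as np,cv2
from rig import monitor,cams
def ray(n,p):
    c=cams.get_calibration(n);K=c['mtx'];d=np.array([(p[0]-K[0,2])/K[0,0],(p[1]-K[1,2])/K[1,1]]);u=d.copy()
    for _ in range(20):u=d/(1+c['k1']*(u@u))
    return -c['R'].T@c['t'],c['R'].T@np.array([*u,1])
def onz(n,p,z):
    o,d=ray(n,p);return o+d*(z-o[2])/d[2]
def proj(n,X):
    c=cams.get_calibration(n);v=c['R']@np.asarray(X)+c['t'];u=v[:2]/v[2];u=u*(1+c['k1']*(u@u));return u*c['mtx'][0,0]+c['mtx'][:2,2]
E
python3 - <<'E'
import cv2
a=cv2.imread('pics/top0.png')[125:275,185:385];cv2.imwrite('pics/c1.png',cv2.resize(a,None,fx=4,fy=4,interpolation=cv2.INTER_CUBIC))
a=cv2.imread('pics/scene0.png')[110:290,230:440];cv2.imwrite('pics/c2.png',cv2.resize(a,None,fx=3.3,fy=3.3,interpolation=cv2.INTER_CUBIC))
E
```

```text
(no output)
```

View pics/c1.png

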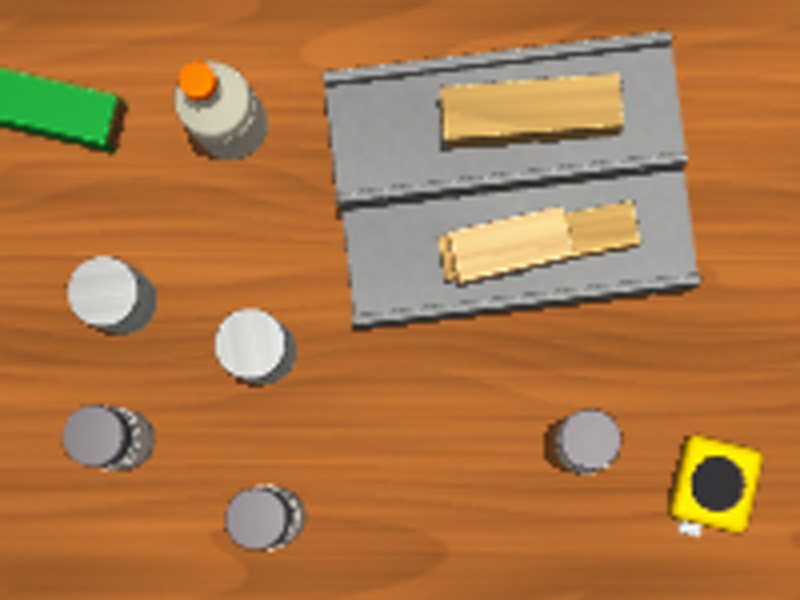

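View pics/c2.png

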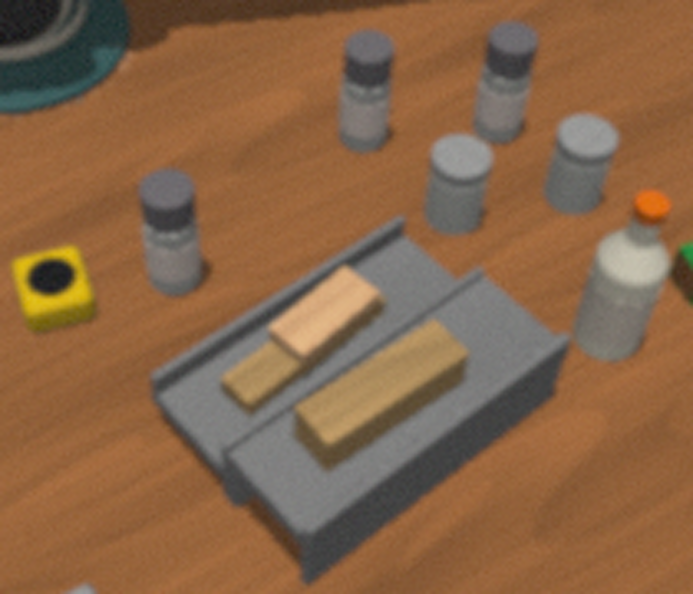

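Crop shows (4x top) three dark-grey can caps (95,436),(257,518),(590,440), two jar lids (103,291),(250,345), stub top (440,85)-(623,128), ply on lath at (450..640, 201..283), and no "short". Now converting to metres.

```bash
cat > m.py <<'E'
from h import *
np.set_printoptions(precision=4,suppress=True)
T=lambda p:(np.array(p)+.5)/4-.5+[185,125]
S=lambda p:(np.array(p)+.5)/3.3-.5+[230,110]
def sh(name,ps,z,f=T,n='top'):
    P=np.array([onz(n,f(p),z)[:2] for p in ps]);print(name,P.tolist().__repr__() if 0 else P.ravel());return P
sh('cans',[(95,436),(257,518),(590,440)],.13)
sh('cansS',[(511,37),(369,50),(167,189)],.13,S,'scene')
sh('jars',[(103,291),(250,345)],.09); sh('jarsS',[(586,137),(461,158)],.09,S,'scene')
sh('frontlip L,R',[(353,328),(700,286)],.07)
sh('backstop L,R',[(324,72),(670,33)],.095)
sh('midlip',[(340,201),(686,158)],.088)
sh('backstopS L,R',[(568,343),(305,540)],.095,S,'scene')
sh('frontlipS L,R',[(402,221),(153,381)],.07,S,'scene')
for n,ps,z,L,W in[('stub',[(440,85),(620,73),(623,128),(445,138)],.125,.15,.045),('ply',[(450,237),(564,207),(573,249),(460,283)],.085,.1,.044),('lath',[(440,238),(635,201),(640,243),(448,279)],.067,.17,.038)]:
    P=sh(n,ps,z);c=P.mean(0);d=(P[0]+P[3]-P[1]-P[2])/2;w=(P[0]+P[1]-P[2]-P[3])/2
    print('  c',c,'L',np.hypot(*d),'W',np.hypot(*w),'yaw from y',np.degrees(np.arctan2(-d[0],d[1])))
b=cv2.imread('pics/top0.png')
sh('box',[(411,180),(482,184),(479,269),(408,265)],.06,lambda p:p)
sh('stubS',[(297,403),(438,321),(468,355),(328,440)],.125,S,'scene').mean(0)
sh('plyS',[(269,325),(346,266),(383,296),(305,358)],.085,S,'scene')
E
python3 m.py
```

```text
cans [ 0.4235  0.384   0.3576  0.2509  0.4218 -0.0193]
cansS [ 0.4209  0.3825  0.361   0.2469  0.4228 -0.0207]
jars [0.5466 0.3895 0.5016 0.2649]
jarsS [0.5459 0.3858 0.5037 0.2616]
frontlip L,R [ 0.518   0.1805  0.5553 -0.1153]
backstop L,R [ 0.7339  0.2058  0.7696 -0.0884]
midlip [ 0.6244  0.1913  0.6629 -0.1022]
backstopS L,R [ 0.7353  0.2008  0.7731 -0.0947]
frontlipS L,R [ 0.5271  0.1756  0.5651 -0.1171]
stub [ 0.7166  0.1058  0.7277 -0.0442  0.6811 -0.0467  0.6719  0.1012]
  c [0.6993 0.029 ] L 0.14931103096824647 W 0.045808488795081946 yaw from y 3.918475760235397
ply [ 0.5945  0.098   0.6206  0.0015  0.5847 -0.0062  0.5553  0.0893]
  c [0.5888 0.0457] L 0.09996722291902953 W 0.03844964895165715 yaw from y 16.145206814228555
lath [ 0.596   0.1073  0.6289 -0.0599  0.5925 -0.0642  0.5607  0.1002]
  c [0.5946 0.0209] L 0.16894389836774085 W 0.03631436335959414 yaw from y 11.046827359253403
box [ 0.6135 -0.2949  0.6009 -0.5438  0.3073 -0.525   0.3211 -0.2804]
stubS [ 0.6802 -0.0434  0.6734  0.1029  0.715   0.1029  0.7224 -0.0413]
plyS [ 0.576  -0.0054  0.5555  0.0905  0.6023  0.0993  0.6229  0.0023]
```

```bash
cat > g.py <<'E'
# usage: g.py x y ang z1 z2 ...  -> shift in tool axes for each z, and turn vector
import sys
from h import *
from scipy.spatial.transform import Rotation as Ro
s=monitor.read_state();R=s['tcp_rot'];p=s['eef_pos']
x,y,a,*zs=map(float,sys.argv[1:])
a=np.radians(a);Y=np.array([np.cos(a),np.sin(a),0]);Z=np.array([0,0,-1.]);G=np.c_[np.cross(Y,Z),Y,Z]
print('t%.2f gap %.4f grip %.1f'%(s['time_s'],s['finger_gap'],s['grip_force']),'pos',p.round(4),'ang',np.degrees(np.arctan2(R[1,1],R[0,1])).round(1))
print('turn',Ro.from_matrix(R.T@G).as_rotvec(degrees=True).round(1))
for z in zs:print(z,(R.T@(np.array([x,y,z])-p)).round(4))
E
python3 g.py .589 .046 14 .25 .13 .082
```

```text
t0.10 gap 0.0848 grip 0.0 pos [0.2357 0.6323 0.2476] ang 69.6
turn [-0.1  0.  55.6]
0.25 [-0.5358 -0.426  -0.0019]
0.13 [-0.5358 -0.4259  0.1181]
0.082 [-0.5358 -0.4258  0.1661]
```

```bash
R='x'; python3 -m jog '[[0.65,-0.07,-0.055,0,0,0,7],[0.65,-0.27,-0.213,0,0,0,28],[0.65,-0.27,-0.213,0,0,0,28],[0.65,-0.536,-0.426,0,0,0,55.6],[0.65,-0.536,-0.426,0,0,0,55.6],[0.65,-0.536,-0.426,0,0,0,55.6],[0.65,-0.536,-0.426,0,0,0,55.6],[0.65,-0.536,-0.426,0,0,0,55.6],[0.65,-0.536,-0.426,0,0,0,55.6],[0.65,-0.536,-0.426,0.06,0,0,55.6],[0.65,-0.536,-0.426,0.1,0,0,55.6],[0.65,-0.536,-0.426,0.1,0,0,55.6]]' 40; python3 g.py .589 .046 14 .1 .082
```

```text
time_s: 1.6
eef_pos: [0.5891, 0.0441, 0.1455]
tcp_rot: [[-0.24, 0.971, -0.003], [0.971, 0.24, -0.0], [0.0, -0.003, -1.0]]
force: [0.5, 1.0, 1.1]
finger_gap: 0.0554
grip_force: 0.0
t1.60 gap 0.0554 grip 0.0 pos [0.5891 0.0441 0.1455] ang 13.9
turn [-0.2 -0.  -0.1]
0.1 [0.0019 0.0005 0.0455]
0.082 [0.0018 0.0005 0.0635]
```

```bash
python3 -m jog '[[0.65,0.002,0,0.03,0,0,0],[0.65,0.002,0,0.05,0,0,0],[0.65,0.002,0,0.0635,0,0,0],[0.65,0.002,0,0.0635,0,0,0],[0.3,0.002,0,0.0635,0,0,0],[0.3,0.002,0,0.0635,0,0,0],[0.3,0.002,0,0.0635,0,0,0],[0.3,0.002,0,0.0635,0,0,0],[0.3,0.002,0,0.0635,0,0,0],[0.3,0.002,0,0.03,0,0,0],[0.3,0.002,0,-0.05,0,0,0],[0.3,0.002,0,-0.1,0,0,0]]' 40; python3 g.py .386 -.407 -3 .25 .10 .045
python3 - <<'E'
from h import *
cv2.imwrite('pics/a1.png',np.hstack([cams.grab_frame('top')[110:290,180:500],cams.grab_frame('scene')[150:330,120:440]]))
E
```

```text
time_s: 3.1
eef_pos: [0.5883, 0.048, 0.2452]
tcp_rot: [[-0.241, 0.97, -0.0], [0.97, 0.241, -0.0], [0.0, -0.0, -1.0]]
force: [0.8, 0.2, -0.7]
finger_gap: 0.0431
grip_force: 42.3
t3.10 gap 0.0431 grip 42.3 pos [0.5883 0.048  0.2452] ang 14.0
turn [-0.  0. 17.]
0.25 [-0.3928 -0.3061 -0.0047]
0.1 [-0.3928 -0.3061  0.1453]
0.045 [-0.3928 -0.3061  0.2003]
```

View pics/a1.png

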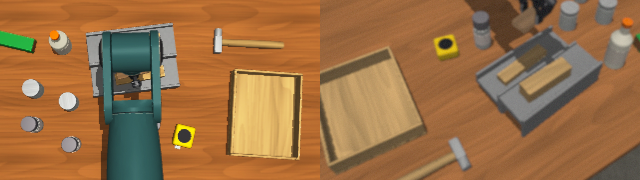

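The ply is held above the rack, and the lath stays on the front step. Carry it to the box.

```bash
python3 -m jog '[[0.3,-0.04,-0.031,0,0,0,3],[0.3,-0.12,-0.094,0,0,0,6],[0.3,-0.2,-0.156,0,0,0,9],[0.3,-0.3,-0.233,0,0,0,13],[0.3,-0.37,-0.288,0.0,0,0,17],[0.3,-0.393,-0.306,0.03,0,0,17],[0.3,-0.393,-0.306,0.09,0,0,17],[0.3,-0.393,-0.306,0.14,0,0,17],[0.3,-0.393,-0.306,0.18,0,0,17],[0.3,-0.393,-0.306,0.2,0,0,17],[0.3,-0.393,-0.306,0.2,0,0,17],[0.3,-0.393,-0.306,0.2,0,0,17]]' 40; python3 g.py .386 -.407 -3 .045
```

```text
time_s: 4.7
eef_pos: [0.3874, -0.4074, 0.0454]
tcp_rot: [[0.053, 0.999, 0.001], [0.999, -0.053, -0.001], [-0.001, 0.001, -1.0]]
force: [-0.8, -0.1, 0.6]
finger_gap: 0.043
grip_force: 42.2
t4.70 gap 0.0430 grip 42.2 pos [ 0.3874 -0.4074  0.0454] ang -3.0
turn [ 0.1  0.1 -0. ]
0.045 [ 0.0004 -0.0014  0.0004]
```

```bash
python3 -m jog '[[0.3,0,0,0.012,0,0,0],[0.65,0,0,0.012,0,0,0],[0.65,0,0,0.012,0,0,0],[0.65,0,0,0.012,0,0,0],[0.65,0,0,-0.04,0,0,0],[0.65,0,0,-0.1,0,0,0],[0.65,0,0,-0.16,0,0,0],[0.65,0,0,-0.2,0,0,0],[0.65,0,0,-0.2,0,0,0]]'
python3 - <<'E'
from h import *
a=cams.grab_frame('top');cv2.imwrite('pics/t2.png',a);b=cams.grab_frame('scene');cv2.imwrite('pics/s2.png',b)
c=cv2.resize(a[125:275,185:505],(800,375),interpolation=cv2.INTER_CUBIC)
d=cv2.resize(a[150:220,260:370],(400,255),interpolation=cv2.INTER_CUBIC);e=cv2.resize(b[160:290,100:300],(400,225),interpolation=cv2.INTER_CUBIC)
d=cv2.resize(d,(400,225))
cv2.imwrite('pics/a2.png',np.vstack([c,np.hstack([d,e])]))
E
```

```text
time_s: 5.82
eef_pos: [0.3871, -0.4078, 0.2472]
tcp_rot: [[0.053, 0.999, 0.004], [0.999, -0.053, -0.004], [-0.004, 0.004, -1.0]]
force: [-0.2, -0.2, -0.5]
finger_gap: 0.0555
grip_force: 0.0
```

View pics/a2.png

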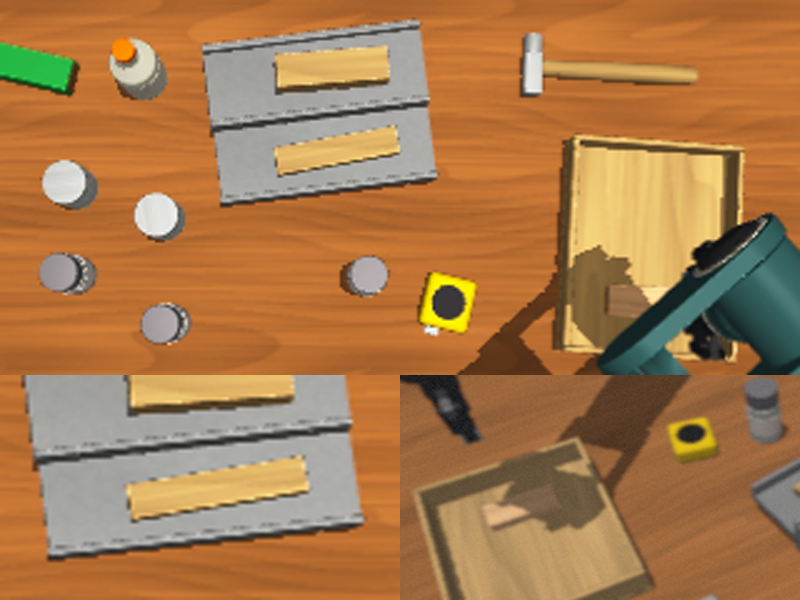

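Ply lies in the box; lath is at crop (275-400,126-175) on the front step. Refine lath and stub by mask.

```bash
cat > wood.py <<'E'
import sys
from h import *
a=cv2.imread(sys.argv[1]);roi=np.zeros(a.shape[:2],np.uint8)
cv2.fillPoly(roi,[np.int32([[272,146],[351,137],[358,194],[276,203]])],255)
h=cv2.cvtColor(a,cv2.COLOR_BGR2HSV)
m=cv2.inRange(h,(8,70,130),(30,255,255))&roi
for c in cv2.findContours(m,cv2.RETR_EXTERNAL,cv2.CHAIN_APPROX_NONE)[0]:
    if cv2.contourArea(c)<100:continue
    z=.125 if c[:,0,1].mean()<168 else .067
    W=np.array([onz('top',p,z)[:2] for p in c[:,0]],np.float32)
    r=cv2.minAreaRect(W*1000);b=cv2.boxPoints(r);e=max((b[1]-b[0],b[2]-b[1]),key=np.linalg.norm);e=e*np.sign(e[1])
    print(z,np.round(r[0],1),np.round(r[1],1),'yaw',np.degrees(np.arctan2(-e[0],e[1])).round(1))
E
python3 wood.py pics/t2.png; python3 g.py .593 .021 11 .25 .12 .065
```

```text
0.067 [595.   23.1] [ 38.3 170.4] yaw 10.8
0.125 [699.6  29.9] [ 45.2 150.9] yaw 4.8
t5.92 gap 0.0557 grip 0.0 pos [ 0.3865 -0.4071  0.2431] ang -3.0
turn [  0.   0. -14.]
0.25 [ 0.4384  0.1835 -0.007 ]
0.12 [0.4385 0.1834 0.123 ]
0.065 [0.4385 0.1834 0.178 ]
```

```bash
python3 g.py .595 .023 10.8 .25 .13 .066|tail -3;  python3 -m jog '[[0.6,0.05,0.02,0,0,0,-2],[0.6,0.11,0.046,0,0,0,-5],[0.6,0.17,0.07,0,0,0,-8],[0.6,0.23,0.096,0,0,0,-11],[0.6,0.29,0.12,0,0,0,-14],[0.6,0.35,0.147,0,0,0,-14],[0.6,0.41,0.171,0,0,0,-14],[0.6,0.441,0.185,0,0,0,-14],[0.6,0.441,0.185,0.06,0,0,-14],[0.6,0.441,0.185,0.12,0,0,-14],[0.6,0.441,0.185,0.12,0,0,-14]]' 40; python3 g.py .595 .023 10.8 .1 .066
```

```text
0.25 [ 0.4406  0.1854 -0.007 ]
0.13 [0.4406 0.1853 0.113 ]
0.066 [0.4406 0.1853 0.177 ]
time_s: 7.3
eef_pos: [0.5919, 0.0236, 0.1176]
tcp_rot: [[-0.19, 0.982, -0.01], [0.982, 0.19, -0.0], [0.002, -0.01, -1.0]]
force: [-0.5, 0.0, 0.6]
finger_gap: 0.0514
grip_force: 0.0
t7.30 gap 0.0514 grip 0.0 pos [0.5919 0.0236 0.1176] ang 11.0
turn [-0.5 -0.1  0.2]
0.1 [-0.0012  0.0031  0.0176]
0.066 [-0.0012  0.0034  0.0516]
```

```bash
python3 -m jog '[[0.6,0,0,0,0,0,0],[0.6,0,0,0.02,0,0,0],[0.6,0,0,0.04,0,0,0],[0.6,0,0,0.055,0,0,0],[0.6,0,0,0.055,0,0,0]]'; python3 g.py .595 .023 10.8 .066
```

```text
time_s: 7.92
eef_pos: [0.5941, 0.0234, 0.0668]
tcp_rot: [[-0.19, 0.982, -0.002], [0.982, 0.19, -0.0], [0.0, -0.002, -1.0]]
force: [0.0, 0.4, -0.5]
finger_gap: 0.0511
grip_force: 0.0
t7.92 gap 0.0511 grip 0.0 pos [0.5941 0.0234 0.0668] ang 11.0
turn [-0.1 -0.   0.2]
0.066 [-0.0005  0.0009  0.0008]
```

```bash
python3 -m jog '[[0.3,0,0,0,0,0,0],[0.3,0,0,0,0,0,0],[0.3,0,0,0,0,0,0],[0.3,0,0,0,0,0,0],[0.3,0,0,-0.03,0,0,0],[0.3,0,0,-0.09,0,0,0],[0.3,0,0,-0.15,0,0,0],[0.3,0,0,-0.18,0,0,0],[0.3,0,0,-0.18,0,0,0]]' 40; python3 g.py .461 -.411 -3 .25 .10 .05
```

```text
time_s: 9.05
eef_pos: [0.5953, 0.0234, 0.251]
tcp_rot: [[-0.19, 0.982, 0.004], [0.982, 0.19, -0.0], [-0.001, 0.004, -1.0]]
force: [0.0, -0.4, -1.7]
finger_gap: 0.0366
grip_force: 41.4
t9.05 gap 0.0366 grip 41.4 pos [0.5953 0.0234 0.251 ] ang 11.0
turn [ 0.2  0.  14. ]
0.25 [-4.009e-01 -2.145e-01  4.000e-04]
0.1 [-0.4008 -0.215   0.1504]
0.05 [-0.4008 -0.2152  0.2004]
```

```bash
python3 -m jog '[[0.3,-0.04,-0.021,0,0,0,3],[0.3,-0.1,-0.053,0,0,0,6],[0.3,-0.16,-0.086,0,0,0,9],[0.3,-0.22,-0.118,0,0,0,12],[0.3,-0.28,-0.15,0.0,0,0,14],[0.3,-0.34,-0.182,0,0,0,14],[0.3,-0.39,-0.209,0.02,0,0,14],[0.3,-0.401,-0.215,0.07,0,0,14],[0.3,-0.401,-0.215,0.13,0,0,14],[0.3,-0.401,-0.215,0.18,0,0,14],[0.3,-0.401,-0.215,0.202,0,0,14],[0.3,-0.401,-0.215,0.202,0,0,14]]'; python3 -m jog '[[0.3,0,0,0.01,0,0,0],[0.55,0,0,0.01,0,0,0],[0.55,0,0,0.01,0,0,0],[0.55,0,0,0.01,0,0,0],[0.55,0,0,-0.04,0,0,0],[0.55,0,0,-0.1,0,0,0],[0.55,0,0,-0.16,0,0,0],[0.55,0,0,-0.2,0,0,0],[0.55,0,0,-0.2,0,0,0]]'
python3 - <<'E'
from h import *
a=cams.grab_frame('top');cv2.imwrite('pics/t3.png',a)
E
python3 wood.py pics/t3.png;python3 g.py .7 .03 4.8 .25 .17 .114
```

```text
time_s: 10.55
eef_pos: [0.4595, -0.4106, 0.0451]
tcp_rot: [[0.053, 0.999, -0.002], [0.999, -0.053, 0.002], [0.002, -0.002, -1.0]]
force: [-0.3, -0.5, -0.3]
finger_gap: 0.037
grip_force: 41.3
time_s: 11.68
eef_pos: [0.4605, -0.4118, 0.2506]
tcp_rot: [[0.053, 0.999, 0.004], [0.999, -0.053, -0.004], [-0.004, 0.005, -1.0]]
force: [0.7, 0.5, 0.1]
finger_gap: 0.0472
grip_force: 0.0
0.125 [699.6  30.2] [ 45.2 151.4] yaw 4.8
t11.72 gap 0.0470 grip 0.0 pos [ 0.4601 -0.4114  0.2478] ang -3.0
turn [ 0.1  0.1 -7.8]
0.25 [ 0.4535  0.2161 -0.0025]
0.17 [0.4536 0.216  0.0775]
0.114 [0.4537 0.2159 0.1335]
```

```bash
python3 -m jog '[[0.7,0.05,0.024,0,0,0,-2],[0.7,0.11,0.052,0,0,0,-5],[0.7,0.17,0.081,0,0,0,-8],[0.7,0.23,0.11,0,0,0,-8],[0.7,0.29,0.138,0,0,0,-8],[0.7,0.35,0.167,0,0,0,-8],[0.7,0.41,0.195,0,0,0,-8],[0.7,0.454,0.216,0,0,0,-7.8],[0.7,0.454,0.216,0.04,0,0,-7.8],[0.7,0.454,0.216,0.07,0,0,-7.8],[0.7,0.454,0.216,0.07,0,0,-7.8],[0.7,0.454,0.216,0.07,0,0,-7.8]]' 50; python3 g.py .7 .03 4.8 .11
```

```text
time_s: 13.22
eef_pos: [0.6998, 0.0305, 0.1771]
tcp_rot: [[-0.083, 0.997, 0.0], [0.997, 0.083, 0.0], [-0.0, 0.0, -1.0]]
force: [0.3, 0.4, 0.5]
finger_gap: 0.0597
grip_force: 0.0
t13.22 gap 0.0597 grip 0.0 pos [0.6998 0.0305 0.1771] ang 4.7
turn [ 0.   0.  -0.1]
0.11 [-0.0005  0.0001  0.0671]
```

```bash
python3 -m jog '[[0.7,0,0,0.03,0,0,0],[0.7,0,0,0.055,0,0,0],[0.7,0,0,0.067,0,0,0],[0.7,0,0,0.067,0,0,0],[0.3,0,0,0.067,0,0,0],[0.3,0,0,0.067,0,0,0],[0.3,0,0,0.067,0,0,0],[0.3,0,0,0.067,0,0,0],[0.3,0,0,0.04,0,0,0],[0.3,0,0,-0.02,0,0,0],[0.3,0,0,-0.08,0,0,0],[0.3,0,0,-0.08,0,0,0]]' 50; python3 g.py .536 -.415 -3 .25 .07
```

```text
time_s: 14.72
eef_pos: [0.7009, 0.0308, 0.2631]
tcp_rot: [[-0.083, 0.997, 0.009], [0.997, 0.083, 0.0], [-0.001, 0.009, -1.0]]
force: [-0.2, -0.5, -2.6]
finger_gap: 0.0439
grip_force: 52.1
t14.72 gap 0.0439 grip 52.1 pos [0.7009 0.0308 0.2631] ang 4.8
turn [0.5 0.  7.8]
0.25 [-0.4306 -0.2014  0.0116]
0.07 [-0.4304 -0.203   0.1916]
```

```bash
python3 -m jog '[[0.3,-0.04,-0.019,0,0,0,3],[0.3,-0.1,-0.047,0,0,0,6],[0.3,-0.16,-0.075,0,0,0,8],[0.3,-0.22,-0.103,0,0,0,8],[0.3,-0.28,-0.131,0.0,0,0,8],[0.3,-0.34,-0.159,0,0,0,8],[0.3,-0.4,-0.188,0.0,0,0,8],[0.3,-0.43,-0.202,0.05,0,0,8],[0.3,-0.43,-0.202,0.11,0,0,8],[0.3,-0.43,-0.202,0.16,0,0,8],[0.3,-0.43,-0.202,0.198,0,0,8],[0.3,-0.43,-0.202,0.205,0,0,8]]'; python3 -m jog '[[0.3,0,0,0.0,0,0,0],[0.3,0,0,0,0,0,0],[0.6,0,0,0.0,0,0,0],[0.6,0,0,0.0,0,0,0],[0.6,0,0,0.0,0,0,0],[0.6,0,0,-0.04,0,0,0],[0.6,0,0,-0.1,0,0,0],[0.6,0,0,-0.16,0,0,0],[0.6,0,0,-0.22,0,0,0],[0.6,0,0,-0.22,0,0,0]]'; python3 g.py .422 -.02 -90 .25 .15 .11
python3 g.py .422 -.02 0 .25 .15 .11
```

```text
time_s: 16.23
eef_pos: [0.5327, -0.4135, 0.048]
tcp_rot: [[0.057, 0.998, -0.004], [0.998, -0.057, 0.003], [0.003, -0.004, -1.0]]
force: [-0.2, 0.2, -1.7]
finger_gap: 0.0441
grip_force: 51.8
time_s: 17.48
eef_pos: [0.5348, -0.4152, 0.2775]
tcp_rot: [[0.057, 0.998, 0.006], [0.998, -0.057, -0.005], [-0.005, 0.007, -1.0]]
force: [-0.4, -0.4, -0.5]
finger_gap: 0.0512
grip_force: 0.0
t17.48 gap 0.0512 grip 0.0 pos [ 0.5348 -0.4152  0.2775] ang -3.2
turn [ 0.5 -0.1 86.8]
0.25 [ 0.3883 -0.1352  0.0247]
0.15 [ 0.3888 -0.1358  0.1247]
0.11 [ 0.389  -0.1361  0.1647]
t17.48 gap 0.0512 grip 0.0 pos [ 0.5348 -0.4152  0.2775] ang -3.2
turn [ 0.4  0.3 -3.2]
0.25 [ 0.3883 -0.1352  0.0247]
0.15 [ 0.3888 -0.1358  0.1247]
0.11 [ 0.389  -0.1361  0.1647]
```

```bash
python3 -m jog '[[0.85,0.05,-0.017,0,0,0,-1],[0.85,0.11,-0.038,0,0,0,-3],[0.85,0.17,-0.06,0,0,0,-3],[0.85,0.23,-0.08,0,0,0,-3],[0.85,0.29,-0.101,0,0,0,-3],[0.85,0.35,-0.122,0,0,0,-3],[0.85,0.389,-0.136,0,0,0,-3.2],[0.85,0.389,-0.136,0.04,0,0,-3.2],[0.85,0.389,-0.136,0.09,0,0,-3.2],[0.85,0.389,-0.136,0.09,0,0,-3.2]]' 40; python3 g.py .422 -.02 0 .15 .105;python3 - <<'E'
from h import *
a=cams.grab_frame('top');cv2.imwrite('pics/t4.png',a);b=cams.grab_frame('scene')
c=cv2.resize(a[125:285,185:505],(800,400),interpolation=cv2.INTER_CUBIC);e=cv2.resize(b[110:330,80:440],(800,489))[:,:]
cv2.imwrite('pics/a4.png',np.vstack([cv2.resize(c,(560,280)),cv2.resize(e,(560,320))]))
E
```

```text
time_s: 18.73
eef_pos: [0.4187, -0.0182, 0.1781]
tcp_rot: [[0.0, 1.0, -0.006], [1.0, -0.0, 0.001], [0.001, -0.006, -1.0]]
force: [0.4, -0.4, 0.8]
finger_gap: 0.0728
grip_force: 0.0
t18.73 gap 0.0728 grip 0.0 pos [ 0.4187 -0.0182  0.1781] ang -0.0
turn [-0.3 -0.  -0. ]
0.15 [-0.0018  0.0035  0.028 ]
0.105 [-0.0019  0.0037  0.073 ]
```

View pics/a4.png

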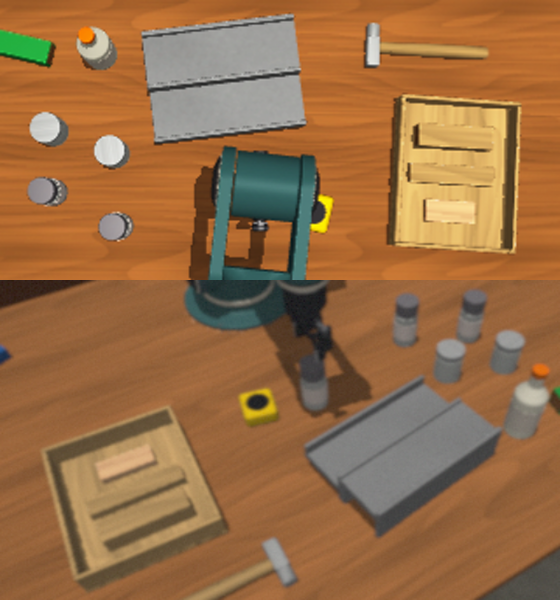

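All three offcuts lie in the box, the rack is clear. Picking the right-hand can.

```bash
python3 -m jog '[[0.85,-0.001,0,0,0,0,0],[0.85,-0.001,0,0.03,0,0,0],[0.85,-0.001,0,0.06,0,0,0],[0.85,-0.001,0,0.082,0,0,0],[0.85,-0.001,0,0.082,0,0,0],[0.4,-0.001,0,0.082,0,0,0],[0.4,-0.001,0,0.082,0,0,0],[0.4,-0.001,0,0.082,0,0,0],[0.4,-0.001,0,0.082,0,0,0],[0.4,-0.001,0,0.04,0,0,0],[0.4,-0.001,0,-0.02,0,0,0],[0.4,-0.001,0,-0.08,0,0,0]]' 40; python3 g.py .703 -.0135 7.2 .25 .20 .18
```

```text
time_s: 20.32
eef_pos: [0.4199, -0.0194, 0.2642]
tcp_rot: [[0.001, 1.0, 0.001], [1.0, -0.001, -0.0], [-0.0, 0.001, -1.0]]
force: [0.5, -0.0, -2.0]
finger_gap: 0.0511
grip_force: 43.1
t20.32 gap 0.0511 grip 43.1 pos [ 0.4199 -0.0194  0.2642] ang -0.0
turn [ 0.1  0.  -7.2]
0.25 [0.0062 0.2831 0.0145]
0.2 [0.0062 0.283  0.0645]
0.18 [0.0062 0.283  0.0845]
```

```bash
python3 -m jog '[[0.4,0,0,0,0,0,0],[0.4,0,0,0,0,0,0]]'|head -2; python3 g.py .703 -.0135 7.2 .25 .20 .18
```

```text
time_s: 20.58
eef_pos: [0.4201, -0.0195, 0.2611]
t20.57 gap 0.0512 grip 43.6 pos [ 0.4201 -0.0195  0.2611] ang -0.0
turn [ 0.   0.  -7.2]
0.25 [0.0062 0.2829 0.0111]
0.2 [0.0062 0.2829 0.0611]
0.18 [0.0062 0.2829 0.0811]
```

```bash
python3 -m jog '[[0.4,0,0.03,0,0,0,-1],[0.4,0.002,0.08,0,0,0,-2],[0.4,0.003,0.13,0,0,0,-4],[0.4,0.004,0.18,0,0,0,-6],[0.4,0.006,0.23,0,0,0,-7.2],[0.4,0.006,0.27,0,0,0,-7.2],[0.4,0.006,0.283,0,0,0,-7.2],[0.4,0.006,0.283,0.03,0,0,-7.2],[0.4,0.006,0.283,0.055,0,0,-7.2],[0.4,0.006,0.283,0.07,0,0,-7.2],[0.4,0.006,0.283,0.076,0,0,-7.2],[0.4,0.006,0.283,0.079,0,0,-7.2]]'; python3 g.py .703 -.0135 7.2 .179
```

```text
time_s: 22.08
eef_pos: [0.7032, -0.0137, 0.1827]
tcp_rot: [[-0.125, 0.992, 0.001], [0.992, 0.125, -0.0], [-0.0, 0.001, -1.0]]
force: [0.6, -0.2, -1.6]
finger_gap: 0.051
grip_force: 43.7
t22.07 gap 0.0510 grip 43.7 pos [ 0.7032 -0.0137  0.1827] ang 7.2
turn [ 0.  0. -0.]
0.179 [ 0.0002 -0.0002  0.0037]
```

```bash
python3 -m jog '[[0.4,0,0,0.001,0,0,0],[0.4,0,0,0.001,0,0,0],[0.8,0,0,0.001,0,0,0],[0.8,0,0,0.001,0,0,0],[0.8,0,0,0.001,0,0,0],[0.8,0,0,-0.03,0,0,0],[0.8,0,0,-0.08,0,0,0],[0.8,0,0,-0.08,0,0,0]]'; python3 g.py .3595 .249 35 .25 .15 .1;python3 - <<'E'
from h import *
a=cams.grab_frame('top');cv2.imwrite('pics/t5.png',a);b=cams.grab_frame('scene');cv2.imwrite('pics/s5.png',b)
E
```

```text
time_s: 23.08
eef_pos: [0.7042, -0.0137, 0.2673]
tcp_rot: [[-0.125, 0.992, 0.007], [0.992, 0.125, -0.0], [-0.001, 0.007, -1.0]]
force: [-0.0, -0.2, -0.7]
finger_gap: 0.0682
grip_force: 0.0
t23.07 gap 0.0682 grip 0.0 pos [ 0.7042 -0.0137  0.2673] ang 7.2
turn [  0.4   0.2 -27.8]
0.25 [ 0.3036 -0.3094  0.0149]
0.15 [ 0.3038 -0.3101  0.1149]
0.1 [ 0.3038 -0.3104  0.1649]
```

```bash
python3 -m jog '[[0.85,0.03,-0.031,0,0,0,-4],[0.85,0.07,-0.071,0,0,0,-9],[0.85,0.11,-0.112,0,0,0,-14],[0.85,0.15,-0.153,0,0,0,-19],[0.85,0.19,-0.194,0,0,0,-24],[0.85,0.23,-0.234,0,0,0,-28],[0.85,0.27,-0.275,0,0,0,-28],[0.85,0.304,-0.31,0,0,0,-28],[0.85,0.304,-0.31,0.05,0,0,-28],[0.85,0.304,-0.31,0.095,0,0,-28],[0.85,0.304,-0.31,0.095,0,0,-28],[0.85,0.304,-0.31,0.095,0,0,-28]]' 40; python3 g.py .3595 .249 35 .1
python3 - <<'E'
from h import *
a=cv2.imread('pics/t5.png');b=cv2.imread('pics/s5.png')
cv2.imwrite('pics/a5.png',np.hstack([cv2.resize(a[125:275,185:385],(400,300)),cv2.resize(b[110:290,230:440],(350,300))]))
E
```

```text
time_s: 24.68
eef_pos: [0.3581, 0.2495, 0.1686]
tcp_rot: [[-0.576, 0.818, 0.001], [0.818, 0.576, 0.0], [-0.0, 0.001, -1.0]]
force: [0.9, 0.2, 0.5]
finger_gap: 0.0724
grip_force: 0.0
t24.68 gap 0.0724 grip 0.0 pos [0.3581 0.2495 0.1686] ang 35.1
turn [0.  0.  0.1]
0.1 [-0.0011  0.0008  0.0686]
```

View pics/a5.png

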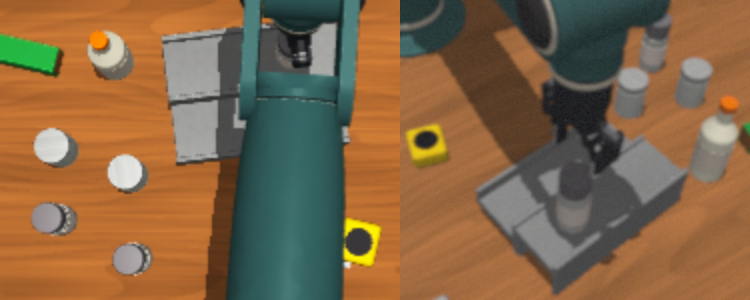

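First can stands upright on the rear step (scene half, ~(573,200)). Pick the second.

```bash
python3 -m jog '[[0.85,0,0,0.03,0,0,0],[0.85,0,0,0.06,0,0,0],[0.85,0,0,0.069,0,0,0],[0.85,0,0,0.069,0,0,0],[0.4,0,0,0.069,0,0,0],[0.4,0,0,0.069,0,0,0],[0.4,0,0,0.069,0,0,0],[0.4,0,0,0.069,0,0,0],[0.4,0,0,0.04,0,0,0],[0.4,0,0,-0.02,0,0,0],[0.4,0,0,-0.08,0,0,0],[0.4,0,0,-0.091,0,0,0]]' 40;python3 -m jog '[[0.4,0,0,0,0,0,0],[0.4,0,0,0,0,0,0]]'|head -2; python3 g.py .695 .05 7.2 .25 .18
```

```text
time_s: 26.18
eef_pos: [0.3585, 0.2498, 0.2632]
tcp_rot: [[-0.576, 0.818, 0.006], [0.818, 0.576, 0.003], [-0.0, 0.006, -1.0]]
force: [-0.2, -1.1, -3.0]
finger_gap: 0.0512
grip_force: 43.8
time_s: 26.42
eef_pos: [0.3574, 0.2491, 0.2565]
t26.43 gap 0.0514 grip 43.7 pos [0.3574 0.2491 0.2565] ang 35.2
turn [-0.1  0.  28. ]
0.25 [-0.3572  0.1614  0.0061]
0.18 [-0.3572  0.1616  0.0761]
```

```bash
python3 -m jog '[[0.4,-0.03,0.014,0,0,0,3],[0.4,-0.08,0.036,0,0,0,8],[0.4,-0.13,0.059,0,0,0,13],[0.4,-0.18,0.082,0,0,0,18],[0.4,-0.23,0.104,0,0,0,23],[0.4,-0.28,0.127,0,0,0,28],[0.4,-0.33,0.149,0,0,0,28],[0.4,-0.357,0.1615,0,0,0,28],[0.4,-0.357,0.1615,0.03,0,0,28],[0.4,-0.357,0.1615,0.055,0,0,28],[0.4,-0.357,0.1615,0.07,0,0,28],[0.4,-0.357,0.1615,0.078,0,0,28]]';python3 -m jog '[[0.4,0,0,0,0,0,0],[0.4,0,0,0,0,0,0]]'|head -4; python3 g.py .695 .05 7.2 .1765
```

```text
time_s: 27.92
eef_pos: [0.695, 0.0505, 0.1801]
tcp_rot: [[-0.125, 0.992, -0.001], [0.992, 0.125, -0.0], [0.0, -0.001, -1.0]]
force: [-17.8, -2.1, 40.5]
finger_gap: 0.051
grip_force: 47.8
time_s: 28.18
eef_pos: [0.6955, 0.0506, 0.1807]
tcp_rot: [[-0.125, 0.992, 0.001], [0.992, 0.125, 0.0], [-0.0, 0.001, -1.0]]
force: [0.1, -0.5, -2.3]
t28.18 gap 0.0513 grip 43.7 pos [0.6955 0.0506 0.1807] ang 7.2
turn [ 0.  0. -0.]
0.1765 [-0.0005 -0.0005  0.0042]
```

```bash
python3 -m jog '[[0.4,0,0,0.002,0,0,0],[0.4,0,0,0.002,0,0,0],[0.8,0,0,0.002,0,0,0],[0.8,0,0,0.002,0,0,0],[0.8,0,0,0.002,0,0,0],[0.8,0,0,-0.03,0,0,0],[0.8,0,0,-0.08,0,0,0],[0.8,0,0,-0.08,0,0,0]]'; python3 g.py .422 .382 42 .25 .15 .1;python3 - <<'E'
from h import *
a=cams.grab_frame('top');cv2.imwrite('pics/t6.png',a);b=cams.grab_frame('scene');cv2.imwrite('pics/s6.png',b)
cv2.imwrite('pics/a6.png',np.hstack([cv2.resize(a[125:275,185:385],(400,300)),cv2.resize(b[110:290,230:440],(350,300))]))
E
```

```text
time_s: 29.18
eef_pos: [0.6964, 0.0505, 0.2651]
tcp_rot: [[-0.125, 0.992, 0.006], [0.992, 0.125, 0.0], [-0.001, 0.006, -1.0]]
force: [0.3, -0.1, -0.4]
finger_gap: 0.0684
grip_force: 0.0
t29.18 gap 0.0684 grip 0.0 pos [0.6964 0.0505 0.2651] ang 7.2
turn [  0.3   0.1 -34.8]
0.25 [ 0.3631 -0.2311  0.0134]
0.15 [ 0.3632 -0.2317  0.1134]
0.1 [ 0.3632 -0.232   0.1634]
```

View pics/a6.png

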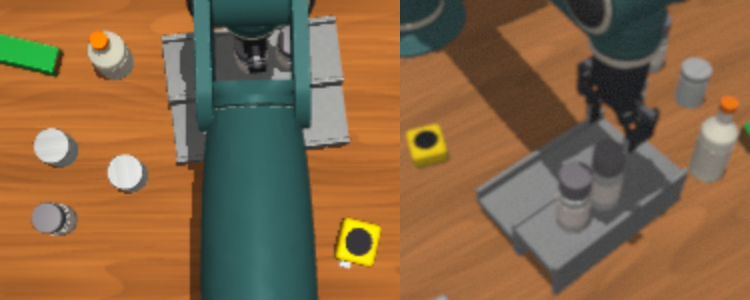

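Two cans stand upright side by side on the rear step. Third can next.

```bash
python3 -m jog '[[0.85,0.04,-0.026,0,0,0,-4],[0.85,0.09,-0.057,0,0,0,-9],[0.85,0.14,-0.089,0,0,0,-14],[0.85,0.19,-0.121,0,0,0,-19],[0.85,0.24,-0.153,0,0,0,-24],[0.85,0.29,-0.185,0,0,0,-30],[0.85,0.34,-0.217,0,0,0,-35],[0.85,0.363,-0.232,0,0,0,-35],[0.85,0.363,-0.232,0.05,0,0,-35],[0.85,0.363,-0.232,0.09,0,0,-35],[0.85,0.363,-0.232,0.09,0,0,-35],[0.85,0.363,-0.232,0.09,0,0,-35]]' 40; python3 g.py .422 .383 42 .099
```

```text
time_s: 30.78
eef_pos: [0.4203, 0.3819, 0.1715]
tcp_rot: [[-0.671, 0.741, 0.001], [0.741, 0.671, 0.0], [-0.0, 0.001, -1.0]]
force: [0.0, -0.6, 1.0]
finger_gap: 0.0727
grip_force: 0.0
t30.77 gap 0.0727 grip 0.0 pos [0.4203 0.3819 0.1715] ang 42.1
turn [0.  0.  0.1]
0.099 [-0.0003  0.002   0.0725]
```

```bash
python3 -m jog '[[0.85,0,0.002,0.03,0,0,0],[0.85,0,0.002,0.06,0,0,0],[0.85,0,0.002,0.07,0,0,0],[0.85,0,0.002,0.07,0,0,0],[0.4,0,0.002,0.07,0,0,0],[0.4,0,0.002,0.07,0,0,0],[0.4,0,0.002,0.07,0,0,0],[0.4,0,0.002,0.07,0,0,0]]' 40; python3 -m jog '[[0.4,0,0,-0.03,0,0,0],[0.4,0,0,-0.09,0,0,0],[0.4,0,0,-0.15,0,0,0],[0.4,0,0,-0.17,0,0,0],[0.4,0,0,-0.17,0,0,0],[0.4,0,0,-0.17,0,0,0]]' ; python3 g.py .687 .1135 7.2 .25 .18
```

```text
time_s: 31.78
eef_pos: [0.4222, 0.3837, 0.1022]
tcp_rot: [[-0.671, 0.741, 0.002], [0.741, 0.671, 0.002], [-0.0, 0.003, -1.0]]
force: [2.8, 1.2, 6.9]
finger_gap: 0.0511
grip_force: 40.8
time_s: 32.52
eef_pos: [0.4211, 0.3828, 0.2679]
tcp_rot: [[-0.671, 0.741, -0.002], [0.741, 0.671, -0.002], [0.0, -0.003, -1.0]]
force: [-0.1, 0.1, -3.0]
finger_gap: 0.0511
grip_force: 43.2
t32.52 gap 0.0511 grip 43.2 pos [0.4211 0.3828 0.2679] ang 42.2
turn [-0.2  0.  35. ]
0.25 [-0.3781  0.0165  0.0178]
0.18 [-0.3781  0.0167  0.0878]
```

```bash
python3 -m jog '[[0.4,-0.03,0.001,0,0,0,3],[0.4,-0.08,0.003,0,0,0,8],[0.4,-0.13,0.005,0,0,0,13],[0.4,-0.18,0.008,0,0,0,18],[0.4,-0.23,0.01,0,0,0,23],[0.4,-0.28,0.012,0,0,0,28],[0.4,-0.33,0.014,0,0,0,33],[0.4,-0.378,0.0165,0,0,0,35],[0.4,-0.378,0.0165,0.03,0,0,35],[0.4,-0.378,0.0165,0.055,0,0,35],[0.4,-0.378,0.0165,0.07,0,0,35],[0.4,-0.378,0.0165,0.078,0,0,35]]';python3 -m jog '[[0.4,0,0,0.002,0,0,0],[0.4,0,0,0.004,0,0,0],[0.4,0,0,0.004,0,0,0]]'|head -6; python3 g.py .687 .1135 7.2 .182
```

```text
time_s: 34.02
eef_pos: [0.687, 0.114, 0.1906]
tcp_rot: [[-0.125, 0.992, -0.002], [0.992, 0.125, -0.0], [-0.0, -0.002, -1.0]]
force: [-0.9, -0.8, -3.5]
finger_gap: 0.0513
grip_force: 42.4
time_s: 34.4
eef_pos: [0.6875, 0.114, 0.1889]
tcp_rot: [[-0.125, 0.992, 0.001], [0.992, 0.125, 0.0], [-0.0, 0.001, -1.0]]
force: [-0.4, -0.9, -3.4]
finger_gap: 0.0514
grip_force: 42.4
t34.40 gap 0.0514 grip 42.4 pos [0.6875 0.114  0.1889] ang 7.2
turn [ 0.  0. -0.]
0.182 [-0.0004 -0.0006  0.0069]
```

```bash
python3 -m jog '[[0.4,0,0,0.002,0,0,0],[0.4,0,0,0.004,0,0,0],[0.4,0,0,0.006,0,0,0],[0.4,0,0,0.006,0,0,0]]'|sed -n '1,2p;6p'; python3 -m jog '[[0.8,0,0,0.0,0,0,0],[0.8,0,0,0.0,0,0,0],[0.8,0,0,0.0,0,0,0],[0.8,0,0,-0.03,0,0,0],[0.8,0,0,-0.08,0,0,0],[0.8,0,0,-0.08,0,0,0]]'; python3 g.py .503 .2635 28 .25 .13 .075;python3 - <<'E'
from h import *
a=cams.grab_frame('top');cv2.imwrite('pics/t7.png',a);b=cams.grab_frame('scene');cv2.imwrite('pics/s7.png',b)
cv2.imwrite('pics/a7.png',np.hstack([cv2.resize(a[125:275,185:385],(400,300)),cv2.resize(b[110:290,230:440],(350,300))]))
E
```

```text
time_s: 34.9
eef_pos: [0.6874, 0.1139, 0.1823]
grip_force: 42.3
time_s: 35.65
eef_pos: [0.6884, 0.1141, 0.2673]
tcp_rot: [[-0.125, 0.992, 0.007], [0.992, 0.125, 0.001], [-0.0, 0.007, -1.0]]
force: [0.3, -0.7, 1.1]
finger_gap: 0.0686
grip_force: 0.0
t35.65 gap 0.0686 grip 0.0 pos [0.6884 0.1141 0.2673] ang 7.2
turn [  0.4   0.1 -20.8]
0.25 [ 0.1714 -0.1654  0.0162]
0.13 [ 0.1714 -0.1662  0.1362]
0.075 [ 0.1714 -0.1666  0.1912]
```

View pics/a7.png

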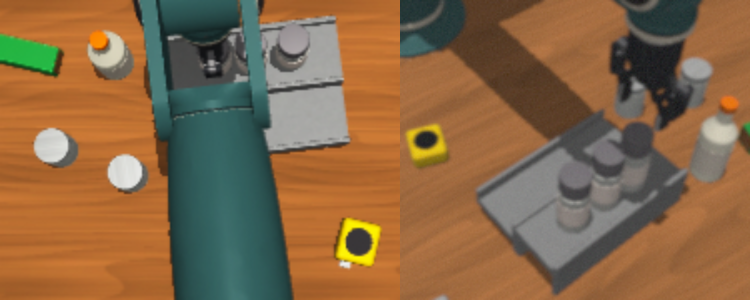

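```bash
python3 -m jog '[[1,0.03,-0.029,0,0,0,-4],[1,0.08,-0.077,0,0,0,-9],[1,0.13,-0.126,0,0,0,-15],[1,0.17,-0.165,0,0,0,-21],[1,0.171,-0.166,0,0,0,-21],[1,0.171,-0.166,0.05,0,0,-21],[1,0.171,-0.166,0.1,0,0,-21],[1,0.171,-0.166,0.12,0,0,-21],[1,0.171,-0.166,0.12,0,0,-21],[1,0.171,-0.166,0.12,0,0,-21]]' 40; python3 g.py .503 .2635 28 .07;python3 - <<'E'
from h import *
cv2.imwrite('pics/t8.png',cams.grab_frame('top'));b=cams.grab_frame('scene');cv2.imwrite('pics/s8.png',b)
a=cams.grab_frame('top')
cv2.imwrite('pics/a8.png',np.hstack([cv2.resize(a[125:275,185:385],(400,300)),cv2.resize(b[110:290,230:440],(350,300))]))
E
```

```text
time_s: 37.0
eef_pos: [0.5022, 0.2631, 0.1442]
tcp_rot: [[-0.472, 0.882, 0.002], [0.882, 0.472, 0.001], [-0.0, 0.002, -1.0]]
force: [-0.3, 0.6, 0.7]
finger_gap: 0.0854
grip_force: 0.0
t37.00 gap 0.0854 grip 0.0 pos [0.5022 0.2631 0.1442] ang 28.1
turn [0.1 0.  0.1]
0.07 [0.     0.0007 0.0743]
```

View pics/a8.png

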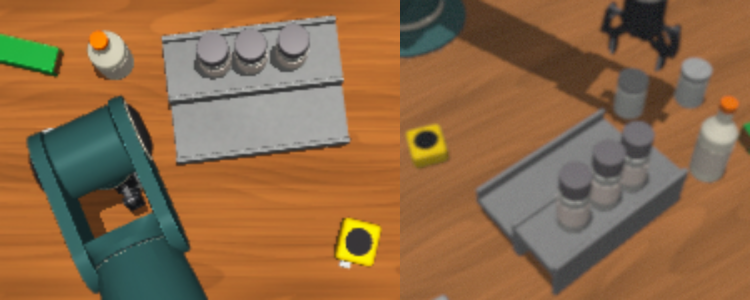

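Three cans are in line on the rear step (caps (213,44),(250,44),(293,40)); jar lies under the open gripper. Pick it.

```bash
python3 -m jog '[[1,0,0,0.03,0,0,0],[1,0,0,0.06,0,0,0],[1,0,0,0.074,0,0,0],[1,0,0,0.074,0,0,0],[0.4,0,0,0.074,0,0,0],[0.4,0,0,0.074,0,0,0],[0.4,0,0,0.074,0,0,0],[0.4,0,0,0.074,0,0,0]]' 50; python3 -m jog '[[0.4,0,0,-0.03,0,0,0],[0.4,0,0,-0.08,0,0,0],[0.4,0,0,-0.12,0,0,0],[0.4,0,0,-0.12,0,0,0],[0.4,0,0,-0.12,0,0,0]]' ; python3 g.py .5976 .0003 7.2 .19 .12
python3 - <<'E'
from h import *
a=cv2.imread('pics/t8.png')
for p in[(213,44),(250,44),(293,40)]:
    print(onz('top',(np.array(p)+.5)/2-.5+[185,125],.21))
E
```

```text
time_s: 38.15
eef_pos: [0.502, 0.2632, 0.07]
tcp_rot: [[-0.472, 0.882, 0.002], [0.882, 0.472, 0.001], [-0.0, 0.002, -1.0]]
force: [-0.5, -1.2, 6.4]
finger_gap: 0.0587
grip_force: 52.8
time_s: 38.78
eef_pos: [0.5011, 0.2628, 0.1877]
tcp_rot: [[-0.472, 0.882, -0.0], [0.882, 0.472, -0.0], [0.0, -0.001, -1.0]]
force: [-0.6, -0.2, -3.4]
finger_gap: 0.0589
grip_force: 55.3
t38.77 gap 0.0589 grip 55.3 pos [0.5011 0.2628 0.1877] ang 28.2
turn [-0.  0. 21.]
0.19 [-0.277  -0.0388 -0.0023]
0.12 [-0.277  -0.0388  0.0677]
[0.69502046 0.11234544 0.21      ]
[0.69535609 0.05414073 0.21      ]
[ 0.70219235 -0.01357495  0.21      ]
```

```bash
python3 -m jog '[[0.4,-0.03,-0.004,0,0,0,3],[0.4,-0.08,-0.011,0,0,0,8],[0.4,-0.13,-0.018,0,0,0,13],[0.4,-0.18,-0.025,0,0,0,18],[0.4,-0.23,-0.032,0,0,0,21],[0.4,-0.27,-0.038,0,0,0,21],[0.4,-0.277,-0.039,0.0,0,0,21],[0.4,-0.277,-0.039,0.03,0,0,21],[0.4,-0.277,-0.039,0.05,0,0,21],[0.4,-0.277,-0.039,0.062,0,0,21],[0.4,-0.277,-0.039,0.066,0,0,21],[0.4,-0.277,-0.039,0.066,0,0,21]]'; python3 g.py .5976 .0003 7.2 .115
```

```text
time_s: 40.28
eef_pos: [0.5978, 0.0005, 0.1227]
tcp_rot: [[-0.125, 0.992, 0.0], [0.992, 0.125, -0.0], [-0.0, 0.0, -1.0]]
force: [-0.5, 0.7, -2.1]
finger_gap: 0.0592
grip_force: 55.2
t40.27 gap 0.0592 grip 55.2 pos [5.978e-01 5.000e-04 1.227e-01] ang 7.2
turn [ 0.  0. -0.]
0.115 [-0.0002 -0.0003  0.0077]
```

```bash
python3 -m jog '[[0.4,0,0,0.003,0,0,0],[0.4,0,0,0.005,0,0,0],[0.4,0,0,0.007,0,0,0],[0.4,0,0,0.007,0,0,0]]'|sed -n '1,2p;4p'; python3 -m jog '[[0.9,0,0,0.007,0,0,0],[0.9,0,0,0.007,0,0,0],[0.9,0,0,0.007,0,0,0],[0.9,0,0,-0.03,0,0,0],[0.9,0,0,-0.08,0,0,0],[0.9,0,0,-0.1,0,0,0],[0.9,0,0,-0.1,0,0,0]]'; python3 g.py .546 .3875 38 .22 .13 .075
```

```text
time_s: 40.78
eef_pos: [0.5977, 0.0003, 0.1152]
force: [0.2, 0.9, -3.0]
time_s: 41.65
eef_pos: [0.5981, 0.0003, 0.2166]
tcp_rot: [[-0.125, 0.992, 0.002], [0.992, 0.125, -0.0], [-0.0, 0.002, -1.0]]
force: [0.2, -0.6, -1.1]
finger_gap: 0.0765
grip_force: 0.0
t41.65 gap 0.0765 grip 0.0 pos [5.981e-01 3.000e-04 2.166e-01] ang 7.2
turn [  0.1   0.1 -30.8]
0.22 [ 0.3907 -0.0035 -0.0036]
0.13 [ 0.3907 -0.0037  0.0864]
0.075 [ 0.3908 -0.0038  0.1414]
```

```bash
python3 -m jog '[[1,0.03,0,0,0,0,-4],[1,0.08,-0.001,0,0,0,-9],[1,0.13,-0.001,0,0,0,-14],[1,0.18,-0.002,0,0,0,-19],[1,0.23,-0.002,0,0,0,-24],[1,0.28,-0.003,0,0,0,-29],[1,0.33,-0.003,0,0,0,-31],[1,0.38,-0.003,0,0,0,-31],[1,0.391,-0.0035,0.03,0,0,-31],[1,0.391,-0.0035,0.07,0,0,-31],[1,0.391,-0.0035,0.07,0,0,-31],[1,0.391,-0.0035,0.07,0,0,-31]]' 50; python3 g.py .546 .3875 38 .07;python3 - <<'E'
from h import *
b=cams.grab_frame('scene');a=cams.grab_frame('top');cv2.imwrite('pics/t9.png',a)
cv2.imwrite('pics/a9.png',np.hstack([cv2.resize(a[125:275,185:385],(400,300)),cv2.resize(b[110:290,230:440],(350,300))]))
E
```

```text
time_s: 43.15
eef_pos: [0.5457, 0.3877, 0.146]
tcp_rot: [[-0.618, 0.787, 0.0], [0.787, 0.618, 0.0], [-0.0, 0.0, -1.0]]
force: [0.1, 0.8, 1.5]
finger_gap: 0.0852
grip_force: 0.0
t43.15 gap 0.0852 grip 0.0 pos [0.5457 0.3877 0.146 ] ang 38.1
turn [0.  0.  0.1]
0.07 [-0.0003  0.0001  0.076 ]
```

View pics/a9.png

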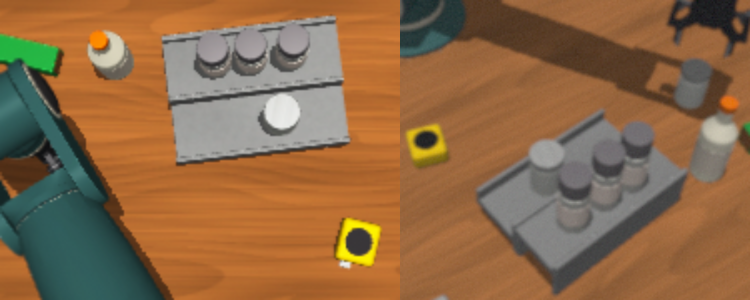

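First jar is on the front step (281,113), the last jar under the gripper, still at its place.

```bash
python3 -m jog '[[1,0,0,0.03,0,0,0],[1,0,0,0.06,0,0,0],[1,0,0,0.076,0,0,0],[1,0,0,0.076,0,0,0],[0.4,0,0,0.076,0,0,0],[0.4,0,0,0.076,0,0,0],[0.4,0,0,0.076,0,0,0],[0.4,0,0,0.076,0,0,0]]' 50; python3 -m jog '[[0.4,0,0,-0.03,0,0,0],[0.4,0,0,-0.08,0,0,0],[0.4,0,0,-0.12,0,0,0],[0.4,0,0,-0.12,0,0,0],[0.4,0,0,-0.12,0,0,0]]' ; python3 g.py .5884 .0737 7.2 .19 .115
python3 - <<'E'
from h import *
print(onz('top',(np.array((281,113))+.5)/2-.5+[185,125],.135))
E
```

```text
time_s: 44.25
eef_pos: [0.5461, 0.3882, 0.0712]
tcp_rot: [[-0.618, 0.786, 0.002], [0.786, 0.618, 0.001], [-0.0, 0.002, -1.0]]
force: [0.1, -0.1, 5.5]
finger_gap: 0.0589
grip_force: 52.9
time_s: 44.88
eef_pos: [0.5452, 0.3876, 0.1883]
tcp_rot: [[-0.618, 0.786, -0.001], [0.786, 0.618, -0.001], [0.0, -0.001, -1.0]]
force: [-0.1, -0.0, -4.3]
finger_gap: 0.0587
grip_force: 55.9
t44.88 gap 0.0587 grip 55.9 pos [0.5452 0.3876 0.1883] ang 38.2
turn [-0.1  0.  31. ]
0.19 [-0.2735 -0.16   -0.0015]
0.115 [-0.2735 -0.1599  0.0735]
[0.59671563 0.0036658  0.135     ]
```

```bash
python3 -m jog '[[0.4,-0.03,-0.018,0,0,0,4],[0.4,-0.08,-0.047,0,0,0,10],[0.4,-0.12,-0.07,0,0,0,16],[0.4,-0.16,-0.094,0,0,0,22],[0.4,-0.21,-0.123,0,0,0,27],[0.4,-0.25,-0.146,0,0,0,31],[0.4,-0.2735,-0.16,0.0,0,0,31],[0.4,-0.2735,-0.16,0.03,0,0,31],[0.4,-0.2735,-0.16,0.05,0,0,31],[0.4,-0.2735,-0.16,0.062,0,0,31],[0.4,-0.2735,-0.16,0.066,0,0,31],[0.4,-0.2735,-0.16,0.066,0,0,31]]'; python3 g.py .5884 .0737 7.2 .1165
```

```text
time_s: 46.38
eef_pos: [0.5888, 0.0742, 0.1236]
tcp_rot: [[-0.125, 0.992, 0.0], [0.992, 0.125, -0.0], [-0.0, 0.0, -1.0]]
force: [0.2, -0.3, -3.5]
finger_gap: 0.0589
grip_force: 56.0
t46.38 gap 0.0589 grip 56.0 pos [0.5888 0.0742 0.1236] ang 7.2
turn [ 0.  0. -0.]
0.1165 [-0.0004 -0.0004  0.0071]
```

```bash
python3 -m jog '[[0.4,0,0,0.003,0,0,0],[0.4,0,0,0.005,0,0,0],[0.4,0,0,0.007,0,0,0],[0.4,0,0,0.007,0,0,0]]'|sed -n '1,2p;4p'; python3 -m jog '[[0.9,0,0,0,0,0,0],[0.9,0,0,0,0,0,0],[0.9,0,0,0,0,0,0],[0.9,0,0,-0.03,0,0,0],[0.9,0,0,-0.08,0,0,0],[0.9,0,0,-0.13,0,0,0],[0.9,0.06,0,-0.14,0,0,0],[0.9,0.12,-0.03,-0.14,0,0,0],[0.9,0.18,-0.06,-0.14,0,0,0],[0.9,0.24,-0.09,-0.14,0,0,0],[0.9,0.3,-0.12,-0.14,0,0,0],[0.9,0.3,-0.12,-0.14,0,0,0]]';python3 -m jog '[[0.9,0,0,0,0,0,0],[0.9,0,0,0,0,0,0],[0.9,0,0,0,0,0,0]]'|head -1
python3 - <<'E'
from h import *
b=cams.grab_frame('scene');a=cams.grab_frame('top');cv2.imwrite('pics/t10.png',a)
cv2.imwrite('pics/a10.png',np.vstack([cv2.resize(a[125:275,185:505],(768,360)),cv2.resize(b[130:330,80:440],(432,240))[:, :].copy() if 0 else cv2.resize(b[140:290,80:560],(768,240))]))
E
```

```text
time_s: 46.88
eef_pos: [0.5887, 0.0739, 0.1163]
force: [-0.5, -0.2, -4.0]
time_s: 48.38
eef_pos: [0.4303, 0.3589, 0.2566]
tcp_rot: [[-0.128, 0.992, 0.0], [0.992, 0.128, 0.001], [0.001, 0.0, -1.0]]
force: [1.4, -0.5, 0.2]
finger_gap: 0.0769
grip_force: 0.0
time_s: 48.75
```

View pics/a10.png

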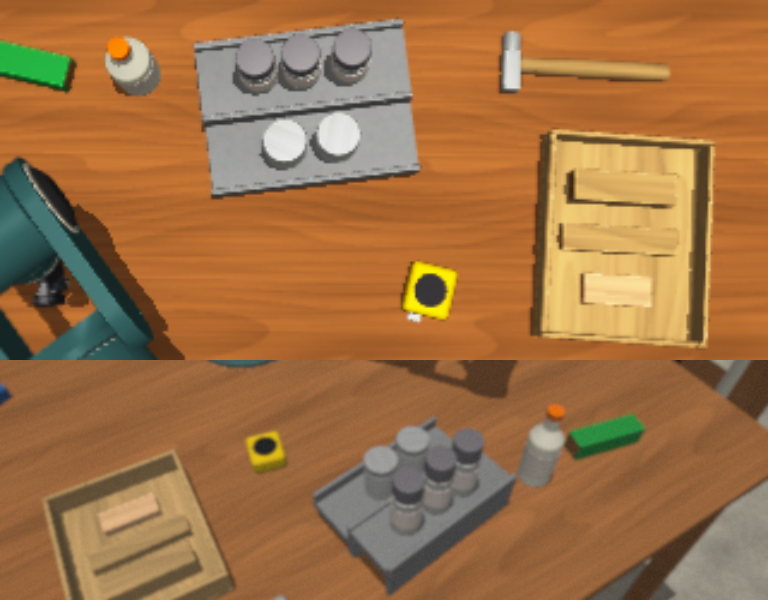

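All is in place: cans in line at (255,58),(301,53),(351,48), jars at (284,144),(338,137), all upright; offcuts lie in the box and the bystanders have not moved. Handing in.

```bash
python3 -c "
from rig import close_job
print(close_job())"
```

```text
the job is handed in; nothing more can be done
None
```

Job handed in at about 49 s: the three offcuts lie in the scrap box, three cans stand in a row on the rear step and two jars on the front step, and the glue, tape and hammer look unmoved in the last picture; no verdict was returned.

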